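One pump of chocolate sauce into the tart shell

TASK

Bring the two-section snack dish under the spout of the sauce pump, turned so that the round tart shell (not the crispbread in the other section) sits right under the spout, and leave it standing on the counter. Then push the pump head all the way down and let it spring back up; do not push it down before the tart shell is under the spout. Both pieces stay in the dish, and the other things on the counter stay where they are.

Things in the scene. Friction and masses are not known exactly. Their poses are not given: they have to be found in the camera images.
- dish: Blue loose two-section dish, 0.3-0.5 kg: 144 (x) x 110 (y) x 34 mm high, origin centre of underside; walls, floor and divider (at x=0) 6 mm; sections 63 x 98 mm, centres x=+-34.5 mm. A tongue handle at each short end, level, 30 mm wide (y), 14 thick, 18 to 32 mm above the counter, from x=+-72 to +-101 mm: grip across its width at x=+-86. Slides with 2 to 4 N
- tart: Round golden fluted pastry tart shell, open on top, loose in one section of the dish (which section varies): 58 mm across at the rim (50 mm inside), 44 mm at the foot, 18 mm high, 25 g, origin at the centre of its underside (6 mm above the counter)
- crispbread: Brown rectangular dimpled crispbread 50 x 70 x 9 mm lying loose in the other section of the dish, 20 g, origin at the centre of its underside
- station: Steel wire caddy screwed to the counter; place and yaw vary. Origin on the counter under the axis of the brown pump bottle (84 mm dia). A second, white-capped bottle (206 mm high) is 98 mm along its +y. Base plate 4 mm high, its front edge 50 mm from the axis; wire hoops 50 and 130 mm up reach 48 mm out. The spout points along its -x
- pump_top (a point): Centre of the flat top of the black pump head (40 mm diameter disc), 256 mm above the counter when up, on the axis of the pump bottle; push here straight down. Moves with the pump
- spout_tip (a point): Lower end of the black downturned spout (11 mm tube) fixed to the pump head: 118 mm from the pump axis towards the caddy's -x, 200 mm above the counter when up; goes down with the head
- pump (a joint): Stroke of the pump head in m: 0 up (sprung there), 0.025 pushed fully down. The spring pushes back with 4 N at the top and 9 N at the bottom, and lifts the head when let go
- fish_tin: Flat red tin, 84 mm diameter, 40 mm high, loose; origin under its centre; leave alone
- bean_tin: Blue tin, 74 mm diameter, 108 mm high, loose; leave alone
- spice_jar: Small glass spice jar with black lid, 48 mm diameter, 105 mm high, loose; leave alone
- tumbler: Empty glass tumbler, 72 mm diameter, 95 mm high, loose; leave alone
- jam_jar: Dark red jam jar with orange lid, 76 mm diameter, 115 mm high, loose; leave alone
- cracker_box: Red cracker carton standing on end, 65 x 145 mm, 200 mm high, loose; leave alone
Things that resemble listed ones, but are neither listed nor needed, are in the scene too. There is more than one size of the tart; the one meant has the size given above.

How it is judged:
On the way, in this order (a step that is already met when the one before it is completed fails the run):
1. the tart shell is under the spout (centre within 18 mm of the spout tip, seen from above), in the dish standing still on the counter, the pump still up (horizontal distance between tart and spout_tip below 0.018 m and height (world z) of dish below 0.004 m and linear speed of dish below 0.02 m/s and z of tart in the frame of dish below 0.02 m and value of joint pump below 0.004 m), for 0.3 s.
2. the pump head is pushed fully down (at least 21 of its 25 mm) with the tart shell still under the spout (value of joint pump above 0.021 m and horizontal distance between tart and spout_tip below 0.02 m), for 0.1 s.
At the end, for the whole second after the job is handed in: The pump head is up again (within 3 mm); the dish stands flat and still on the counter with the tart shell upright in one section, its centre within 20 mm of the spout tip seen from above, and the crispbread in the other section, at least 30 mm from under the spout tip (value of joint pump below 0.003 m and horizontal distance between tart and spout_tip below 0.02 m and height (world z) of dish below 0.004 m and angle between dish's own z axis and vertical below 0.05 rad and linear speed of each of dish, tart below 0.02 m/s and z of tart in the frame of dish below 0.02 m and angle between tart's own z axis and vertical below 0.15 rad and x of tart in the frame of dish between -0.07 and 0.07 m and y of tart in the frame of dish between -0.05 and 0.05 m and z of crispbread in the frame of dish below 0.03 m and x of crispbread in the frame of dish between -0.07 and 0.07 m and y of crispbread in the frame of dish between -0.05 and 0.05 m and horizontal distance between crispbread and spout_tip above 0.03 m); the robot touches nothing.
It fails at once if the pump head is pushed down by more than 8 mm while the tart shell's centre is more than 25 mm from under the spout (value of joint pump above 0.008 m and horizontal distance between tart and spout_tip above 0.025 m).
It fails at once if one of the tins, jars, the tumbler or the carton is moved by more than 30 mm (distance of any of fish_tin, bean_tin, spice_jar, tumbler, jam_jar, cracker_box from where it was at the start of the episode above 0.03 m).
It also fails if it takes over 61 s, if anything falls off the work surface, if the arm or the gripper's body presses on something with over 40 N, if the wrist force passes 120 N, or if a joint passes its speed limit or range.

ROBOT

A 7-joint arm with a two-finger parallel gripper is mounted at the origin on the work surface. World frame = base frame: x ahead of the robot, y to its left, z up, the work surface at z = 0. Lengths are in m, angles in rad, forces in N, time in s.
With the tool pointing down it reaches from about 0.35 to 0.9 m from the base axis. Payload 8.1 kg.
Tool frame: the origin (TCP) lies at the very end of the fingers, on their centre line; the grasp point (between the pads) lies arm.grip_point_offset behind it (arm.grip_point_offset is the distance from the TCP to the grasp point, in m); z points along the fingers, y is the line along which they close (so a half turn about z gives the same grasp; the last joint's range is limited). The gripper opens to 92 mm and grips with 3 to 60 N. Pads are 19 mm wide; open, the fingers measure 130 mm over their backs; the gripper's body (75 mm by 190 mm) begins 47 mm behind the grasp point.
Start: joints at [1.052, 0.434, 0.025, 1.573, -0.012, 1.134, -0.075], TCP at [0.252, -0.572, 0.227] pointing down, gripper open.
Joint ranges: [-2.62, 2.62], [-0.44, 2.09], [-1.27, 1.32], [0.08, 2.57], [-1.32, 4.46], [0.12, 2], [-2.74, 2.74]. Speed limits (rad/s): [2.22, 2.22, 3.01, 3.01, 3.14, 3.14, 3.14].

INTERFACE

Orientations are given as a rotation vector (axis times angle).
In Python, from cell import arm gives the robot as it stands. The module is installed in compiled form; this text tells all that it offers.
- The arm moves only by the shell command python3 -m creep 'ROWS' [OPENING] [FORCE]. ROWS is JSON, a list of rows, each a list of 6 numbers: the shift along the tool's x, y, z scaled (see below), then the turn, a rotation vector about the tool's x, y, z scaled (see below). A call has 1 to 20 rows; each row shifts and turns the commanded pose from where the row before left it, along the tool's axes as they then stand; what a row does not reach is not made up. The controller multiplies each number of a shift by 0.4 m and each number of a turn by 120 degrees. A row lasts 1/12 s, in which the tool goes at most 41.7 mm and 7.16 degrees, less where a joint would pass 70% of its speed; a pose out of reach is approached as far as the arm can. A call with a number of a shift or a turn outside -1 to 1 is refused whole. A call with a gripper value outside its range is refused whole. OPENING is the closure, from -1 (fully open) to 1 (shut), set as the call begins (- or left out, the last holds). The fingers move at their own pace and stop on an object; FORCE is the grip in N (left out, the last holds). Time passes only in rows, so rows that do not move let the fingers close. It gives the time, the measured TCP pose, the force, the opening and the grip force at its end, in the units of the state.
- arm.observe(): the state, without advancing time (a new reading comes with each control period).
- arm.get_image(name): name is "side" or "top"; returns a dict with "frame" (384x512x3 uint8, red, green, blue), "intrinsics" (3x3 intrinsics, pixels), "distortion" ([k1, k2, p1, p2, k3] as OpenCV has them; the pictures are not rectified), "rvec" (rotation vector, rad) and "tvec" (3), from world to camera coordinates, as OpenCV has them. Camera axes: x right, y down, z forward; pixel columns grow to the right and rows downward; lengths in m; the calibration is good to about 2 mm. A picture is of the moment at which its call begins. There is no depth.
- arm.sign_off(): hands the job in; it is judged then, once.
The state is a dict: "clock": time; "joints": joint angles; "dq": joint speeds; "joint_efforts": joint torques, N m; "position": TCP position; "ee_rot": TCP orientation; "force": force on the tool from outside, world axes, zero at the start; "ft_torque": the same for the moment, N m; "width": opening from 0.0 (shut) to 1.0 (fully open); "gripper_force": force on a finger pad.
Only numpy, scipy, OpenCV 4.12 (cv2) and the standard library are available. Lean on these libraries where they do the work, as an engineer would, in place of code of your own. Each camera call takes 0.05 s, during which the arm holds its last target. There are 200 camera calls.

## Working session

There is one attempt and no reset: what is moved stays moved. The work goes in short steps, Python scripts to look and compute and a shell command to move; the robot and the scene stay as the last step left them, time stands still between calls to the robot, and variables do not carry over. Pictures are saved under pics/ and viewed, at most 10 in all, crops included, and the job is handed in when it is done.

```bash
mkdir -p pics; cat > h.py <<'E'
import numpy as np, cv2
from cell import arm
from scipy.spatial.transform import Rotation as R
def grab(n,f):
    d=arm.get_image(n); cv2.imwrite('pics/'+f+'.png',d['frame'][:,:,::-1]); np.save('pics/'+f+'.npy',d,allow_pickle=True); return d
def load(f): return np.load('pics/'+f+'.npy',allow_pickle=True).item()
def ray(d,uv):
    K=np.array(d['intrinsics'],float);D=np.array(d['distortion'],float)
    p=cv2.undistortPoints(np.array(uv,float).reshape(-1,1,2),K,D).reshape(-1,2)
    Rm=cv2.Rodrigues(np.array(d['rvec'],float))[0];t=np.array(d['tvec'],float).ravel()
    return -Rm.T@t, np.c_[p,np.ones(len(p))]@Rm
def plane(d,uv,z):
    c,r=ray(d,uv); return c+r*((z-c[2])/r[:,2])[:,None]
def tri(d1,u1,d2,u2):
    c1,r1=ray(d1,u1);c2,r2=ray(d2,u2);out=[]
    for a,b in zip(r1,r2):
        A=np.c_[a,-b];s=np.linalg.lstsq(A,c2-c1,rcond=None)[0]
        p,q=c1+a*s[0],c2+b*s[1]; out.append([*((p+q)/2),np.linalg.norm(p-q)])
    return np.array(out)
def proj(d,P):
    return cv2.projectPoints(np.array(P,float).reshape(-1,1,3),np.array(d['rvec'],float),np.array(d['tvec'],float),np.array(d['intrinsics'],float),np.array(d['distortion'],float))[0].reshape(-1,2)
E
python3 - <<'E'
from h import *
np.set_printoptions(precision=3,suppress=True)
for n in('top','side'):
    d=grab(n,n+'0'); c,r=ray(d,[[256,192]]); print(n,c,r, d['intrinsics'])
o=arm.observe(); print(o, arm.grip_point_offset, R.from_rotvec(o['ee_rot']).as_matrix())
E
```

```text
top [ 0.487 -0.035  1.485] [[ 0.043  0.007 -0.999]] [[444.223   0.    268.552]
 [  0.    444.223 191.601]
 [  0.      0.      1.   ]]
side [0.218 0.589 1.041] [[ 0.32  -0.557 -0.767]] [[406.302   0.    263.188]
 [  0.    406.302 198.466]
 [  0.      0.      1.   ]]
{'clock': 0.1, 'joints': array([ 1.052,  0.435,  0.025,  1.574, -0.012,  1.134, -0.075]), 'dq': array([ 0.001, -0.003,  0.001, -0.005, -0.001,  0.001,  0.001]), 'joint_efforts': array([  0.002, -66.913,   0.987, -31.515,  -0.061,   0.037,  -0.   ]), 'position': array([ 0.252, -0.571,  0.226]), 'ee_rot': array([-3.073, -0.648,  0.001]), 'force': array([-0.246, -0.132,  0.434]), 'ft_torque': array([0.022, 0.025, 0.015]), 'gripper_force': 0.0, 'width': 1.0018999988531143} 0.0188 [[ 0.915  0.404 -0.001]
 [ 0.404 -0.915  0.001]
 [-0.    -0.001 -1.   ]]
```

View pics/top0.png

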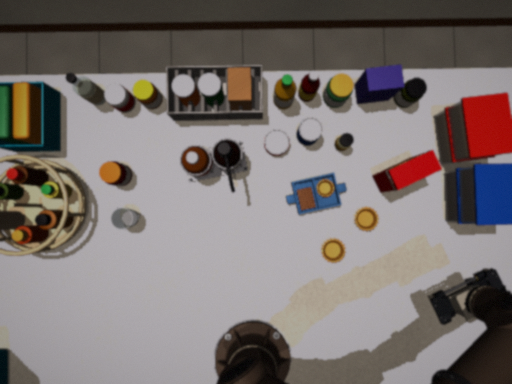

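View pics/side0.png

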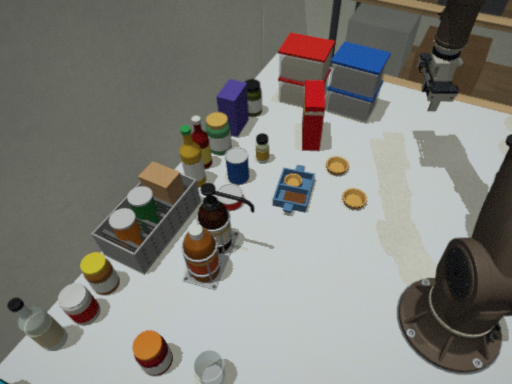

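Top view: the dish is at about (317,193), with the tart in its right section (325,187) and the crispbread on the left (306,197). The pump head is at (228,148) and its spout points down to about (233,190). In the side view the dish is at (294,190), the pump head at (208,189) and the spout tip near (252,209). I'll zoom in next.

```bash
python3 - <<'E'
from h import *
a=load('top0')['frame'][110:230,165:365,::-1]; b=load('side0')['frame'][150:270,170:370,::-1]
cv2.imwrite('pics/z0.png',np.vstack([cv2.resize(x,None,fx=2.5,fy=2.5,interpolation=cv2.INTER_CUBIC) if 0 else cv2.resize(x,(500,300),interpolation=cv2.INTER_CUBIC) for x in(a,b)]))
np.set_printoptions(precision=4,suppress=True)
for n in('top0','side0'):
    d=load(n);h=cv2.cvtColor(d['frame'],cv2.COLOR_RGB2HSV)
    m=cv2.inRange(h,(95,100,50),(125,255,255))
    k,l,s,c=cv2.connectedComponentsWithStats(m)
    for i in range(1,k):
        if s[i,4]>150: print(n,'blue',s[i],c[i])
    m=cv2.inRange(h,(12,110,130),(28,255,255))
    k,l,s,c=cv2.connectedComponentsWithStats(m)
    for i in range(1,k):
        if s[i,4]>40 and s[i,4]<800: print(n,'gold',s[i],c[i])
E
```

```text
top0 blue [365  65  39  27 468] [384.1346  78.6068]
top0 blue [ 474  164   38   61 2241] [492.9259 193.4485]
top0 blue [456 168   7  56 226] [458.7212 195.1991]
top0 blue [287 174  59  40 814] [316.672  193.3034]
top0 gold [228  68  23  32 709] [238.6742  83.5487]
top0 gold [331  74  23  22 397] [341.4584  84.4584]
top0 gold [ 14  82  14  56 768] [ 20.5169 109.6432]
top0 gold [ 99 162  21  21 340] [109.3118 171.75  ]
top0 gold [317 182  14  14 130] [324.0692 188.2308]
top0 gold [355 207  23  24 314] [365.3408 218.6656]
top0 gold [ 47 211   8  14  41] [ 51.6585 216.6585]
top0 gold [ 11 229  11  13  99] [ 16.5556 235.0101]
top0 gold [322 239  23  23 305] [332.8295 249.8295]
side0 blue [ 331   41   60   34 1231] [360.7774  57.5118]
side0 blue [ 217   80   31   56 1053] [233.548  103.5556]
side0 blue [327  81  56  21 221] [354.552   93.6063]
side0 blue [227 160  21  24 383] [237.6136 172.2768]
side0 blue [274 166  40  46 831] [293.6426 189.9146]
side0 gold [206 112  21  14 234] [216.2222 118.9829]
side0 gold [179 145  19  13 170] [187.6118 150.9   ]
side0 gold [326 157  22  16 269] [336.9888 164.4349]
side0 gold [139 163  34  25 256] [157.3125 175.9219]
side0 gold [285 174  17  12 159] [293.2264 179.4969]
side0 gold [342 189  25  18 336] [354.2619 197.4196]
side0 gold [ 80 252  26  22 418] [ 92.2536 262.5287]
side0 gold [133 330  29  30 651] [146.6144 344.6651]
```

View pics/z0.png

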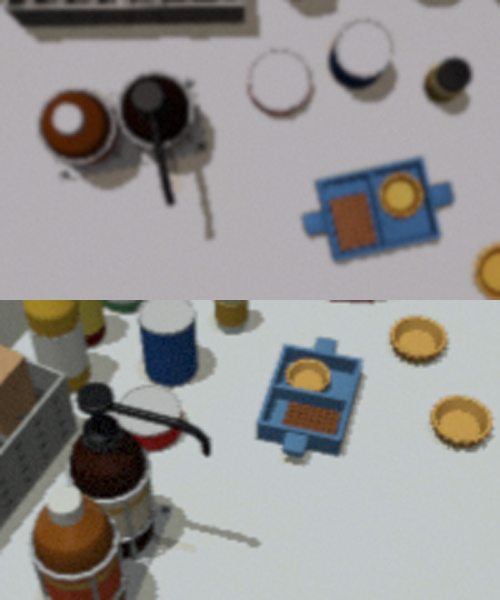

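The crop shows the spout tip at top (233,191) / side (253,211), and the pump head at top (224.6,148.8) / side (208.4,187). The dish handles are at top crop (315,222) and (441,195), and the tart is at crop (401,194).

```bash
python3 - <<'E'
from h import *
np.set_printoptions(precision=4,suppress=True)
t=load('top0');s=load('side0')
def T(x,y): return [165+(x+.5)/2.5-.5,110+(y+.5)/2.5-.5]
def S(x,y): return [170+(x+.5)/2.5-.5,150+(y-300+.5)/2.5-.5]
tp=[T(170,203),T(149,97),T(305,224),T(453,193)]
sp=[S(208,453),S(96,394),S(295,455),S(326,341)]
print('tri tip,pumptop,handleL,handleR\n',tri(t,tp,s,sp))
print('top@z',plane(t,tp[:1],.2),plane(t,tp[1:2],.256),'\nside@z',plane(s,sp[:1],.197),plane(s,sp[1:2],.256))
def mask(d,lo,hi,pt):
    m=cv2.inRange(cv2.cvtColor(d['frame'],cv2.COLOR_RGB2HSV),lo,hi)
    l=cv2.connectedComponents(m)[1]; return (l==l[pt[1],pt[0]]).astype(np.uint8)
# dish outline on plane z=.03, long axis from minAreaRect of body after opening
for n,d,lab in(('top',t,(287,174,59,40)),('side',s,(274,166,40,46))):
    x,y,w,h=lab; m=np.zeros((384,512),np.uint8); m[y:y+h,x:x+w]=cv2.inRange(cv2.cvtColor(d['frame'],cv2.COLOR_RGB2HSV),(95,100,50),(125,255,255))[y:y+h,x:x+w]
    c=max(cv2.findContours(m,0,1)[0],key=cv2.contourArea)
    P=plane(d,c.reshape(-1,2),.030)[:,:2].astype(np.float32)
    # full hull rect incl handles
    r=cv2.minAreaRect(P*1000); print(n,'dish rect',r, )
    g=mask(d,(12,110,130),(28,255,255),(325,187) if n=='top' else (293,178))
    c=max(cv2.findContours(g,0,1)[0],key=cv2.contourArea)
    print('tart',cv2.minEnclosingCircle((plane(d,c.reshape(-1,2),.024)[:,:2]*1000).astype(np.float32)), plane(d,[[325.4,187.6]] if n=='top' else [S(308,377)],.022))
    m=cv2.inRange(cv2.cvtColor(d['frame'],cv2.COLOR_RGB2HSV),(0,0,0),(180,255,70))
    print('dark',m.sum())
# other things footprint approx (top, at their top height)
for nm,p,z in(('fish',T(281,82),.04),('bean',T(363,50),.108),('spice',T(455,74),.105),('whitecap',T(68,118),.206),('box',[420,165],.2),('tart2',[365.3,218.7],.015),('tart3',[332.8,249.8],.015)): print(nm,plane(t,[p],z))
E
```

```text
tri tip,pumptop,handleL,handleR
 [[ 0.5457  0.0412  0.2029  0.0024]
 [ 0.6625  0.0595  0.2547  0.0007]
 [ 0.5205 -0.1263  0.0166  0.0067]
 [ 0.5608 -0.3217  0.0215  0.0016]]
top@z [[0.5469 0.0419 0.2   ]] [[0.6627 0.0595 0.256 ]] 
side@z [[0.5469 0.0369 0.197 ]] [[0.6615 0.0602 0.256 ]]
top dish rect ((540.9256591796875, -220.72264099121094), (105.05453491210938, 195.25222778320312), 11.275226593017578)
tart ((555.7630004882812, -247.54324340820312), 23.630369186401367) [[ 0.5593 -0.2538  0.022 ]]
dark 10781655
side dish rect ((537.6853637695312, -217.43600463867188), (107.88849639892578, 201.4549102783203), 11.58856201171875)
tart ((556.8974609375, -252.17909240722656), 28.869956970214844) [[ 0.5559 -0.2499  0.022 ]]
dark 5313180
fish [[ 0.7097 -0.0968  0.04  ]]
bean [[ 0.7374 -0.1975  0.108 ]]
spice [[ 0.7054 -0.3127  0.105 ]]
whitecap [[0.6473 0.1571 0.206 ]]
box [[ 0.6105 -0.5063  0.2   ]]
tart2 [[ 0.4534 -0.3846  0.015 ]]
tart3 [[ 0.3534 -0.2734  0.015 ]]
```

```bash
python3 - <<'E'
from h import *
np.set_printoptions(precision=3,suppress=True)
t=load('top0')
h=cv2.cvtColor(t['frame'],cv2.COLOR_RGB2HSV)
m=cv2.inRange(h,(0,150,40),(8,255,255))|cv2.inRange(h,(172,150,40),(180,255,255)); m[:,:360]=0;m[:,446:]=0;m[:140]=0;m[205:]=0
k,l,s,c=cv2.connectedComponentsWithStats(m)
for i in range(1,k):
  if s[i,4]>60:
    cc=max(cv2.findContours((l==i).astype(np.uint8),0,1)[0],key=cv2.contourArea)
    b=cv2.boxPoints(cv2.minAreaRect(cc)); print(s[i],b.tolist()); print(plane(t,b,.2)); print(plane(t,b,0))
x=t['frame'][140:200,365:445,::-1]; x2=load('side0')['frame'][70:160,290:340,::-1]
cv2.imwrite('pics/box.png',np.hstack([cv2.resize(x,(480,360)),cv2.resize(x2,(200,360))]))
E
```

```text
[ 388  151   53   39 1126] [[385.8722839355469, 169.72630310058594], [432.0219421386719, 148.18980407714844], [441.8321838378906, 169.21168518066406], [395.6825256347656, 190.74818420410156]]
[[ 0.599 -0.406  0.2  ]
 [ 0.659 -0.544  0.2  ]
 [ 0.597 -0.57   0.2  ]
 [ 0.537 -0.432  0.2  ]]
[[ 0.616 -0.463  0.   ]
 [ 0.686 -0.623  0.   ]
 [ 0.614 -0.653  0.   ]
 [ 0.545 -0.494  0.   ]]
[374 171  19  20 229] [[373.40008544921875, 175.8000030517578], [384.2000732421875, 170.40000915527344], [393.2000732421875, 188.40000915527344], [382.40008544921875, 193.8000030517578]]
[[ 0.582 -0.368  0.2  ]
 [ 0.597 -0.401  0.2  ]
 [ 0.544 -0.425  0.2  ]
 [ 0.529 -0.393  0.2  ]]
[[ 0.597 -0.42   0.   ]
 [ 0.614 -0.457  0.   ]
 [ 0.553 -0.486  0.   ]
 [ 0.535 -0.449  0.   ]]
```

View pics/box.png

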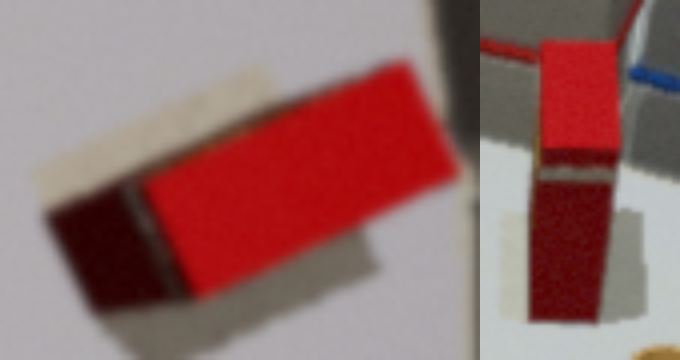

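The near end of the carton is at y≈-0.41 (zoom around (120,250)), so a leaning grip on the -y handle would be tight there. I'll take the +y handle instead, leaning 15° outwards.

```bash
cat > go.py <<'E'
import sys; from h import *
# python3 go.py x y z : shift left in tool axes (controller units); leftover yaw of tool y
np.set_printoptions(precision=3,suppress=True)
o=arm.observe(); M=R.from_rotvec(o['ee_rot']).as_matrix(); p=np.array(o['position'])
print('t',o['clock'],'pos',p,'w',o['width'],'F',o['force'],'gf',o['gripper_force'],'yaw_y',np.degrees(np.arctan2(M[1,1],M[0,1])),'z',M[:,2])
if len(sys.argv)>3: print('shift units',M.T@(np.array(sys.argv[1:4],float)-p)/.4)
print('worldz in tool',M[2])
E
python3 -m creep '[[0,0,-0.05,0,0,-0.0538],[0,0,0,0,0,-0.0538],[0,0,0,0,0,-0.0538],[0,0,0,0,0,-0.0538],[0,0,0,0,0,-0.0538],[0,0,0,0,0,-0.0538],[0,0,0,0,0,-0.0538],[0,0,0,0,0,-0.0538],[0,0,0,0,0,-0.0538],[0,0,0,0,0,-0.0538],[0,0,0,0,0,-0.0538],[0,0,0,0,0,-0.0538],[0,0,0,0,-0.0417,0],[0,0,0,0,-0.0417,0],[0,0,0,0,-0.0417,0],[0,0,0,0,0,0],[0,0,0,0,0,0]]' -1; python3 go.py .523 -.138 .12; python3 go.py .523 -.138 .010
```

```text
clock: 1.52
position: [0.252, -0.5705, 0.2466]
ee_rot: [1.858, 2.268, -0.244]
force: [0.7, -1.0, 0.3]
width: 1.001
gripper_force: 0.0
t 1.5167 pos [ 0.252 -0.57   0.247] w 1.0011009554875199 F [ 0.688 -1.009  0.288] gf 0.0 yaw_y 11.341581195083679 z [ 0.05  -0.252 -0.966]
shift units [0.977 0.877 0.067]
worldz in tool [-0.257 -0.001 -0.966]
t 1.5167 pos [ 0.252 -0.57   0.247] w 1.0011009554875199 F [ 0.688 -1.009  0.288] gf 0.0 yaw_y 11.341581195083679 z [ 0.05  -0.252 -0.966]
shift units [1.047 0.877 0.333]
worldz in tool [-0.257 -0.001 -0.966]
```

```bash
python3 -m creep '[[0.05,0.045,0,0,0,0],[0.05,0.045,0,0,0,0],[0.05,0.045,0,0,0,0],[0.05,0.045,0,0,0,0],[0.05,0.045,0,0,0,0],[0.05,0.045,0,0,0,0],[0.05,0.045,0,0,0,0],[0.05,0.045,0,0,0,0],[0.05,0.045,0,0,0,0],[0.05,0.045,0,0,0,0],[0.05,0.045,0,0,0,0],[0.05,0.045,0,0,0,0],[0.05,0.045,0,0,0,0],[0.05,0.045,0,0,0,0],[0.05,0.045,0,0,0,0],[0.05,0.045,0,0,0,0],[0.05,0.045,0,0,0,0],[0.05,0.045,0.01,0,0,0],[0.05,0.045,0.02,0,0,0],[0.02,0.02,0.03,0,0,0]]'; python3 -m creep '[[0,0,0,0,0,0],[0,0,0,0,0,0]]' >/dev/null; python3 go.py .523 -.138 .010
python3 - <<'E'
from h import *
a=grab('top','t1')['frame'][110:230,220:380,::-1]; b=grab('side','s1')['frame'][110:230,200:360,::-1]
cv2.imwrite('pics/z1.png',np.hstack([cv2.resize(x,(400,300),interpolation=cv2.INTER_CUBIC) for x in(a,b)]))
E
```

```text
clock: 3.18
position: [0.5274, -0.1385, 0.123]
ee_rot: [1.856, 2.267, -0.241]
force: [-0.2, 1.0, 0.3]
width: 1.001
gripper_force: 0.0
t 3.35 pos [ 0.524 -0.142  0.122] w 0.9985483941731722 F [ 0.51  -0.063  0.131] gf 0.0 yaw_y 11.259967306360972 z [ 0.048 -0.254 -0.966]
shift units [ 0.083 -0.     0.269]
worldz in tool [-0.258 -0.003 -0.966]
```

View pics/z1.png

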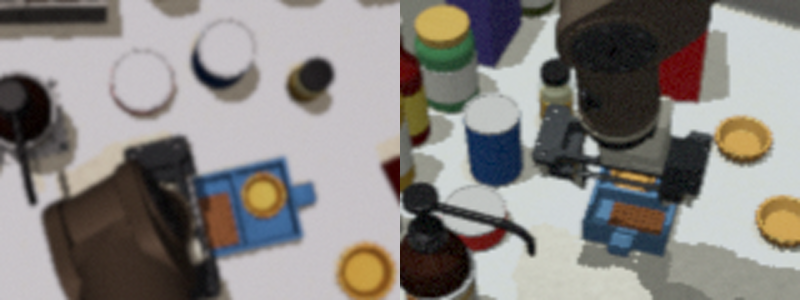

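The gripper straddles the left handle: in the crops the fingers are on both sides of it, at (175,150) and (205,280). Next: descend and close.

```bash
python3 -m creep '[[0.008,0,0.025,0,0,0],[0.008,0,0.027,0,0,0],[0.008,0,0.027,0,0,0],[0.008,0,0.027,0,0,0],[0.008,0,0.027,0,0,0],[0.008,0,0.027,0,0,0],[0.008,0,0.027,0,0,0],[0.008,0,0.027,0,0,0],[0.008,0,0.027,0,0,0],[0.008,0,0.027,0,0,0],[0,0,0,0,0,0],[0,0,0,0,0,0],[0,0,0,0,0,0]]'; python3 go.py .523 -.138 .010; python3 -m creep '[[0,0,0,0,0,0],[0,0,0,0,0,0],[0,0,0,0,0,0],[0,0,0,0,0,0],[0,0,0,0,0,0],[0,0,0,0,0,0],[0,0,0,0,0,0],[0,0,0,0,0,0],[0,0,0,0,0,0],[0,0,0,0,0,0],[0,0,0,0,0,0],[0,0,0,0,0,0]]' 1 20; python3 go.py .523 -.138 .010
```

```text
clock: 4.53
position: [0.5231, -0.1387, 0.0114]
ee_rot: [1.857, 2.265, -0.245]
force: [-0.7, 0.5, -0.6]
width: 1.001
gripper_force: 0.0
t 4.5333 pos [ 0.523 -0.139  0.011] w 1.0008943055559913 F [-0.671  0.451 -0.614] gf 0.0 yaw_y 11.304158093345542 z [ 0.051 -0.254 -0.966]
shift units [0.003 0.    0.003]
worldz in tool [-0.259  0.    -0.966]
clock: 5.53
position: [0.523, -0.1387, 0.0112]
ee_rot: [1.857, 2.265, -0.244]
force: [1.0, -0.0, -0.5]
width: 0.325
gripper_force: 20.0
t 5.5333 pos [ 0.523 -0.139  0.011] w 0.32516323888087245 F [ 0.979 -0.022 -0.49 ] gf 19.996331334114075 yaw_y 11.30947671249093 z [ 0.051 -0.254 -0.966]
shift units [0.002 0.    0.002]
worldz in tool [-0.259  0.    -0.966]
```

```bash
python3 -m creep '[[0,0,0,-0.003,0,-0.012],[0,0,0,-0.003,0,-0.012],[0,0,0,-0.003,0,-0.012],[0,0,0,-0.003,0,-0.012],[0,0,0,-0.003,0,-0.012],[0,0,0,-0.003,0,-0.012],[0,0,0,-0.003,0,-0.012],[0,0,0,-0.003,0,-0.012],[0,0,0,-0.004,0,-0.012],[0,0,0,-0.004,0,-0.012],[0,0,0,0,0,0],[0,0,0,0,0,0]]'; python3 go.py .478 .139 .011
```

```text
clock: 6.53
position: [0.5231, -0.1385, 0.0112]
ee_rot: [1.538, 2.473, -0.202]
force: [-1.0, -1.0, -0.7]
width: 0.329
gripper_force: 20.0
t 6.5333 pos [ 0.523 -0.138  0.011] w 0.3293704208206418 F [-1.049 -1.013 -0.696] gf 19.97676908969879 yaw_y 26.2381890559128 z [ 0.114 -0.232 -0.966]
shift units [ 0.649  0.206 -0.173]
worldz in tool [-0.258  0.    -0.966]
```

```bash
python3 -m creep '[[0.01,0.0032,-0.0027,0,0,0],[0.02,0.0064,-0.0053,0,0,0],[0.03,0.0095,-0.008,0,0,0],[0.03,0.0095,-0.008,0,0,0],[0.03,0.0095,-0.008,0,0,0],[0.03,0.0095,-0.008,0,0,0],[0.03,0.0095,-0.008,0,0,0],[0.03,0.0095,-0.008,0,0,0],[0.03,0.0095,-0.008,0,0,0],[0.03,0.0095,-0.008,0,0,0],[0.03,0.0095,-0.008,0,0,0],[0.03,0.0095,-0.008,0,0,0],[0.03,0.0095,-0.008,0,0,0],[0.03,0.0095,-0.008,0,0,0],[0.03,0.0095,-0.008,0,0,0],[0.03,0.0095,-0.008,0,0,0],[0.02,0.0064,-0.0053,0,0,0],[0.01,0.0032,-0.0027,0,0,0],[0,0,0,0,0,0],[0,0,0,0,0,0]]'; python3 go.py .478 .139 .011
python3 - <<'E'
from h import *
a=grab('top','t2')['frame'][110:230,180:340,::-1]; b=grab('side','s2')['frame'][150:270,200:360,::-1]
cv2.imwrite('pics/z2.png',np.hstack([cv2.resize(x,(400,300),interpolation=cv2.INTER_CUBIC) for x in(a,b)]))
E
```

```text
clock: 8.2
position: [0.4897, 0.0685, 0.0111]
ee_rot: [1.538, 2.475, -0.199]
force: [-2.4, 3.5, 7.6]
width: 0.326
gripper_force: 20.0
t 8.2 pos [0.49  0.068 0.011] w 0.3261399809484696 F [-2.424  3.531  7.578] gf 19.97599482536316 yaw_y 26.3043360011684 z [ 0.115 -0.23  -0.966]
shift units [ 0.165  0.052 -0.044]
worldz in tool [-0.257  0.001 -0.966]
```

View pics/z2.png

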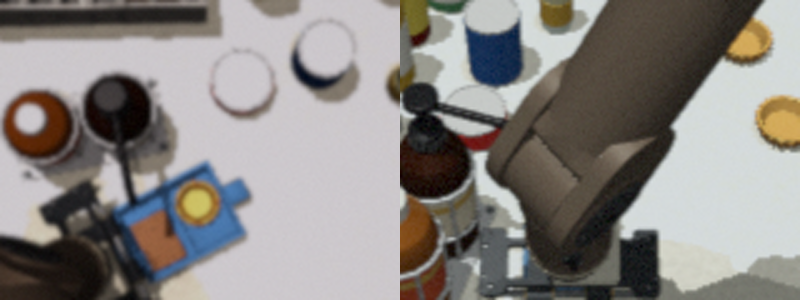

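The tart is at crop (197,203), the spout tip near (132,200) and clear of the gripper, and both pieces are still in their sections.

```bash
python3 - <<'E'
from h import *
d=load('t2'); g=cv2.inRange(cv2.cvtColor(d['frame'],cv2.COLOR_RGB2HSV),(15,90,130),(32,255,255)); l=cv2.connectedComponents(g)[1]; m=(l==l[191,258]).astype(np.uint8)
c=max(cv2.findContours(m,0,1)[0],key=cv2.contourArea); print(m.sum(),cv2.minEnclosingCircle((plane(d,c.reshape(-1,2),.024)[:,:2]*1000).astype(np.float32)))
print(plane(d,[[258.5,190.9]],.022))
d=load('top0'); g=cv2.inRange(cv2.cvtColor(d['frame'],cv2.COLOR_RGB2HSV),(15,90,130),(32,255,255))
E
```

```text
217 ((553.328369140625, -31.935422897338867), 28.181415557861328)
[[ 0.55326896 -0.03237413  0.022     ]]
```

```bash
python3 -m creep '[[0.01,0.003,-0.003,0,0,0],[0.02,0.006,-0.005,0,0,0],[0.02,0.006,-0.005,0,0,0],[0.02,0.006,-0.005,0,0,0],[0.02,0.007,-0.005,0,0,0],[0.02,0.007,-0.006,0,0,0],[0.02,0.007,-0.006,0,0,0],[0.02,0.007,-0.006,0,0,0],[0.015,0.005,-0.004,0,0,0],[0,0,0,0,0,0],[0,0,0,0,0,0],[0,0,0,0,0,0]]'; python3 go.py .4777 .1405 .011
python3 - <<'E'
from h import *
d=grab('top','t3')
a=d['frame'][110:230,160:320,::-1]; b=grab('side','s3')['frame'][150:270,200:360,::-1]
cv2.imwrite('pics/z3.png',np.hstack([cv2.resize(x,(400,300),interpolation=cv2.INTER_CUBIC) for x in(a,b)]))
print(proj(d,[[.546,.041,.2],[.541,.04,.022]]))
E
```

```text
clock: 9.3
position: [0.4788, 0.1387, 0.0112]
ee_rot: [1.538, 2.475, -0.2]
force: [-0.7, 2.2, 0.2]
width: 0.324
gripper_force: 20.0
t 9.3 pos [0.479 0.139 0.011] w 0.3244892420925046 F [-0.666  2.18   0.215] gf 19.984501898288727 yaw_y 26.289423806584896 z [ 0.114 -0.23  -0.966]
shift units [ 0.005 -0.    -0.001]
worldz in tool [-0.257  0.    -0.966]
[[233.02431428 191.20649867]
 [236.59747158 195.11033353]]
```

View pics/z3.png

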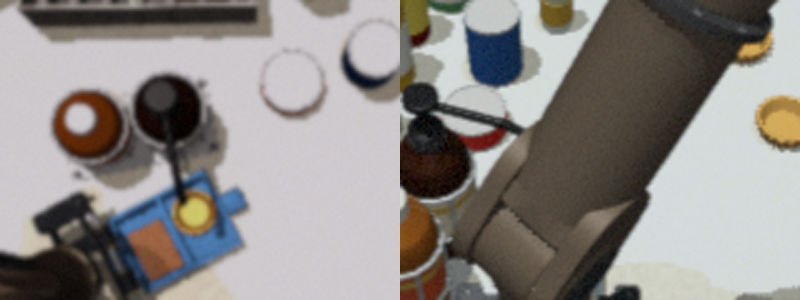

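The tart is at crop (194,212), which is pixel (237.3,194.9), within about 2 mm of the planned point under the spout. Next: release and retract along the tool axis.

```bash
python3 -m creep '[[0,0,0,0,0,0],[0,0,0,0,0,0],[0,0,0,0,0,0],[0,0,0,0,0,0],[0,0,0,0,0,0],[0,0,0,0,0,0]]' -0.4; python3 -m creep '[[0,0,-0.02,0,0,0],[0,0,-0.04,0,0,0],[0,0,-0.08,0,0,0],[0,0,-0.08,0,0,0],[0,0,-0.08,0,0,0],[0,0,-0.08,0,0,0],[0,0,-0.08,0,0,0],[0,0,-0.08,0,0,0],[0,0,-0.08,0,0,0],[0,0,-0.08,0,0,0],[0,0,-0.08,0,0,0],[0,0,-0.05,0.0,0,0],[0,0,0,0,0.0417,0],[0,0,0,0,0.0417,0],[0,0,0,0,0.0417,0],[0,0,0,0,0,0],[0,0,0,0,0,0]]'; python3 go.py .6625 .0595 .31; python3 go.py .6625 .0595 .228
python3 - <<'E'
from h import *
d=grab('top','t4')
a=d['frame'][110:230,160:320,::-1]; b=grab('side','s4')['frame'][150:270,200:360,::-1]
cv2.imwrite('pics/z4.png',np.hstack([cv2.resize(x,(400,300),interpolation=cv2.INTER_CUBIC) for x in(a,b)]))
g=cv2.inRange(cv2.cvtColor(d['frame'],cv2.COLOR_RGB2HSV),(15,90,130),(32,255,255)); l=cv2.connectedComponents(g)[1]; m=(l==l[196,237]).astype(np.uint8)
c=max(cv2.findContours(m,0,1)[0],key=cv2.contourArea); print(m.sum(),cv2.minEnclosingCircle((plane(d,c.reshape(-1,2),.024)[:,:2]*1000).astype(np.float32)))
E
```

```text
clock: 9.9
position: [0.479, 0.1371, 0.0113]
ee_rot: [1.54, 2.473, -0.203]
force: [0.1, -0.0, 0.4]
width: 0.684
gripper_force: 0.0
clock: 11.32
position: [0.4414, 0.213, 0.3323]
ee_rot: [1.664, 2.664, -0.002]
force: [0.2, 0.2, -0.4]
width: 0.7
gripper_force: 0.0
t 11.3167 pos [0.441 0.213 0.332] w 0.7002232522533884 F [ 0.187  0.214 -0.398] gf 0.0 yaw_y 26.014608640578498 z [ 0.    -0.002 -1.   ]
shift units [-0.587  0.328  0.056]
worldz in tool [-0.001 -0.001 -1.   ]
t 11.3167 pos [0.441 0.213 0.332] w 0.7002232522533884 F [ 0.187  0.214 -0.398] gf 0.0 yaw_y 26.014608640578498 z [ 0.    -0.002 -1.   ]
shift units [-0.587  0.329  0.261]
worldz in tool [-0.001 -0.001 -1.   ]
187 ((542.839599609375, 37.08220291137695), 28.13004493713379)
```

View pics/z4.png

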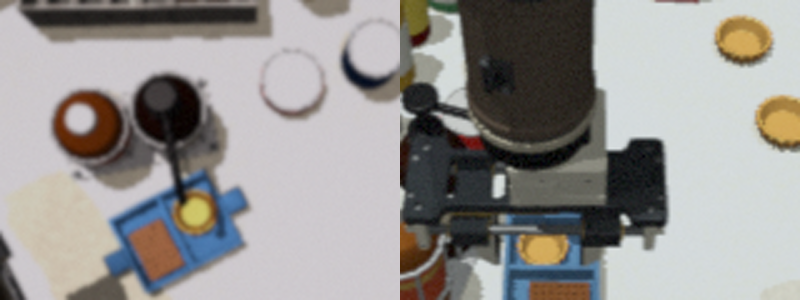

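The dish is flat and free, with the tart at (0.543,0.037), about 5 mm from the tip. I'll close the fingers and move over the pump.

```bash
python3 -m creep '[[-0.02,0.01,0,0,0,0],[-0.04,0.022,0,0,0,0],[-0.04,0.022,0,0,0,0],[-0.04,0.022,0,0,0,0],[-0.04,0.022,0,0,0,0],[-0.04,0.022,0,0,0,0],[-0.04,0.023,0,0,0,0],[-0.04,0.023,0,0,0,0],[-0.04,0.023,0,0,0,0],[-0.04,0.023,0,0,0,0],[-0.04,0.023,0,0,0,0],[-0.04,0.023,0,0,0,0],[-0.04,0.023,0,0,0,0],[-0.04,0.023,0,0,0,0],[-0.04,0.023,0,0,0,0],[-0.02,0.01,0,0,0,0],[0,0,0,0,0,0],[0,0,0,0,0,0]]' 1 20; python3 go.py .6625 .0595 .262
```

```text
clock: 12.92
position: [0.6679, 0.0589, 0.3313]
ee_rot: [-1.659, -2.666, 0.001]
force: [0.1, 1.0, -0.1]
width: 0.004
gripper_force: 0.0
t 12.9167 pos [0.668 0.059 0.331] w 0.004374934858133682 F [ 0.104  0.957 -0.064] gf 0.0 yaw_y 26.202098870941647 z [-0.002  0.001 -1.   ]
shift units [ 0.007 -0.011  0.173]
worldz in tool [ 0.001 -0.001 -1.   ]
```

```bash
python3 -m creep '[[0.003,-0.005,0.02,0,0,0],[0.004,-0.006,0.04,0,0,0],[0,0,0.04,0,0,0],[0,0,0.04,0,0,0],[0,0,0.03,0,0,0],[0,0,0.01,0,0,0],[0,0,0.01,0,0,0],[0,0,0.01,0,0,0],[0,0,0.01,0,0,0],[0,0,0.01,0,0,0],[0,0,0,0,0,0],[0,0,0,0,0,0]]'; python3 go.py .6625 .0595 .230
```

```text
clock: 13.92
position: [0.6628, 0.0597, 0.2449]
ee_rot: [-1.66, -2.667, -0.001]
force: [-4.9, -0.4, 6.5]
width: 0.003
gripper_force: 2.9
t 13.9167 pos [0.663 0.06  0.245] w 0.0033708341959618254 F [-4.877 -0.382  6.474] gf 2.8744665859267116 yaw_y 26.21560779869409 z [ 0.     0.001 -1.   ]
shift units [-0.    -0.001  0.037]
worldz in tool [ 0.     0.001 -1.   ]
```

```bash
python3 -m creep '[[0,0,0.01,0,0,0],[0,0,0.01,0,0,0],[0,0,0.01,0,0,0],[0,0,0.006,0,0,0],[0,0,0.002,0,0,0],[0,0,0,0,0,0],[0,0,0,0,0,0],[0,0,0,0,0,0]]'; python3 go.py .6625 .0595 .230
```

```text
clock: 14.58
position: [0.6632, 0.0597, 0.2313]
ee_rot: [1.659, 2.666, 0.003]
force: [-6.2, -1.1, 14.0]
width: 0.009
gripper_force: 7.0
t 14.5833 pos [0.663 0.06  0.231] w 0.008777164571491573 F [-6.225 -1.068 13.989] gf 7.037452154327184 yaw_y 26.20153153832499 z [ 0.002  0.001 -1.   ]
shift units [ 0.    -0.002  0.003]
worldz in tool [-0.     0.002 -1.   ]
```

It has bottomed out: 14 N against the 9 N spring, with the TCP at 0.231. Now I'll let it back up.

```bash
python3 -m creep '[[0,0,-0.01,0,0,0],[0,0,-0.02,0,0,0],[0,0,-0.03,0,0,0],[0,0,-0.05,0,0,0],[0,0,-0.06,0,0,0],[0,0,-0.06,0,0,0],[0,0,-0.06,0,0,0],[0.05,-0.03,0,0,0,0],[0.05,-0.03,0,0,0,0],[0.05,-0.03,0,0,0,0],[0.05,-0.03,0,0,0,0],[0.05,-0.03,0,0,0,0],[0.05,-0.03,0,0,0,0],[0.05,-0.03,0,0,0,0],[0.05,-0.03,0,0,0,0],[0.05,-0.03,0,0,0,0],[0.05,-0.03,0,0,0,0],[0.05,-0.03,0,0,0,0],[0,0,0,0,0,0],[0,0,0,0,0,0]]'; python3 - <<'E'
from h import *
d=grab('top','t5')
a=d['frame'][110:230,160:320,::-1]; b=grab('side','s5')['frame'][130:250,180:340,::-1]
cv2.imwrite('pics/z5.png',np.hstack([cv2.resize(x,(400,300),interpolation=cv2.INTER_CUBIC) for x in(a,b)]))
g=cv2.inRange(cv2.cvtColor(d['frame'],cv2.COLOR_RGB2HSV),(15,90,130),(32,255,255)); l=cv2.connectedComponents(g)[1]; m=(l==l[196,237]).astype(np.uint8)
c=max(cv2.findContours(m,0,1)[0],key=cv2.contourArea); print(m.sum(),cv2.minEnclosingCircle((plane(d,c.reshape(-1,2),.024)[:,:2]*1000).astype(np.float32)))
o=arm.observe();print(o['clock'],o['force'],o['position'])
E
```

```text
clock: 16.25
position: [0.4468, 0.1992, 0.3459]
ee_rot: [1.656, 2.668, 0.002]
force: [-0.7, -1.0, 0.1]
width: 0.002
gripper_force: 0.0
187 ((542.839599609375, 37.08220291137695), 28.13004493713379)
16.35 [-0.44157387 -0.89478976 -0.49950682] [0.4481447  0.19786144 0.34527812]
```

View pics/z5.png

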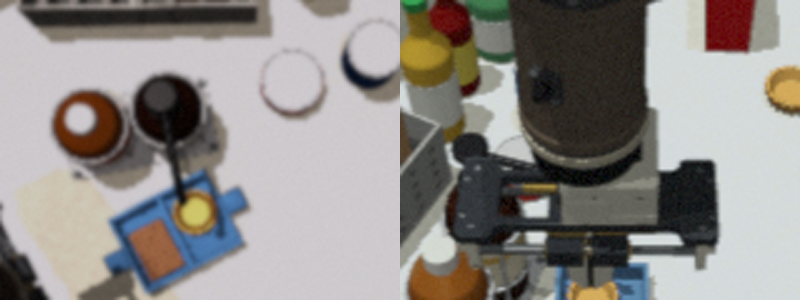

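The picture shows the pump head back at its starting pixel (side 208,189), and the tart at crop (194,212), unmoved under the spout. The arm is clear of everything.

```bash
python3 -c "
from cell import arm
print(arm.sign_off())"
```

```text
the job is handed in; nothing more can be done
None
```

The job is handed in, with no verdict returned: the tart shell sits about 5 mm from under the spout, both pieces are in the dish, and the pump was pushed fully down and looks back up in the last pictures (16 of 61 s used).

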